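# Gauge the depth of a blind socket and mark the reading

### The job

Take the orange-headed depth rod from the wooden rack, slide it foot first into the flared aluminium tube in the blue vise until it rests on the bottom, without dropping it in, and leave it standing there. Then slide the pointer on the height gauge down until its tip is level with the top of the rod, so that it records how far the rod sticks out. Leave the blue-handled driver in the rack as it stands.

Things in the scene. Friction and masses are not known exactly. Their poses are not given: they have to be found in the camera images.
- depth_rod: Loose depth rod, 140 mm, about 0.12 kg, upright in one of two holes (120 mm apart on its long side) of a wooden rack 60 x 200 x 45 mm; foot 37 mm down the hole. Steel shaft 14 mm thick, black bands, last 10 mm tapered; the upper 30 mm is an orange round head 22 mm thick, to grip it by. Origin: centre of the foot; z runs up the rod to the head, top at 140 mm.
- tube: Fixed upright aluminium tube in a blue vise (160 x 100 mm, jaws 64 mm high). Bore 20 mm; above 82 mm it flares to a mouth 52 mm across inside, 60 outside, 100 mm above the table. The bore is blind: its bottom lies 15 to 45 mm above the table, different each time, found only by lowering the rod. Origin: on the table under the bore's axis; z up.
- pointer_tip (a point): Tip of a height gauge's red pointer arm. The carriage slides vertically on a fixed post 268 mm high, 110 mm behind the tip; the arm points along the point's +y, z up. To grip: upright yellow tab at y -40 mm, 14 mm thick (x), 26 long (y), from tip level to 44 mm above. About 4 N friction holds it anywhere. It starts above the rod's final top; tip travel 120 to 240 mm over the table.
- driver: Bystander: loose hand driver, 105 mm tall, waisted blue handle 28 mm thick, upright in the other hole of the rack. Origin: centre of its foot; z up along it.
There are look-alikes about, which are no part of the job. Leave any turquoise look-alike of the depth_rod alone. There is more than one size of the tube; the job needs the larger.

How it is judged:
On the way, in this order (a step that is already met when the one before it is completed fails the run):
1. the depth rod stands released on the bottom of the tube's bore (horizontal distance between depth_rod and tube below 0.008 m and z of depth_rod in the frame of tube below 0.05 m and angle between depth_rod's own z axis and vertical below 0.25 rad and linear speed of depth_rod below 0.03 m/s and contact force between the fingers and depth_rod below 0.2 N), for 0.2 s.
2. the pointer's tip is level with the top of the rod (z of depth_rod in the frame of pointer_tip between -0.152 and -0.128 m), for 0.2 s.
At the end, for the whole second after the job is handed in: The depth rod stands at rest, foot down, on the bottom of the tube's bore (foot within 8 mm of the bore's axis and below 50 mm height, rod within 14 degrees of upright); the pointer's tip is within 12 mm of the height of the rod's top; the driver's foot is within 30 mm of where it was (all of step 2 and horizontal distance between depth_rod and tube below 0.008 m and z of depth_rod in the frame of tube below 0.05 m and angle between depth_rod's own z axis and vertical below 0.25 rad and linear speed of depth_rod below 0.03 m/s and distance of driver from where it was at the start of the episode below 0.03 m); the robot touches nothing.
It fails at once if the rod is dropped into the tube (let go and falling faster than 0.5 m/s, a fall of more than about 13 mm) (horizontal distance between depth_rod and tube below 0.03 m and contact force between the fingers and depth_rod below 0.05 N and linear speed of depth_rod above 0.5 m/s).
It fails at once if the driver is taken or knocked out of its place (distance of driver from where it was at the start of the episode above 0.03 m).
It also fails if it takes over 58 s, if anything falls off the work surface, if the arm or the gripper's body presses on something with over 40 N, if the wrist force passes 120 N, or if a joint passes its speed limit or range.

### The arm

A 6-joint arm with a two-finger parallel gripper is mounted at the origin on the work surface. World frame = base frame: x ahead of the robot, y to its left, z up, the work surface at z = 0. Lengths are in m, angles in rad, forces in N, time in s.
With the tool pointing down it reaches from about 0.35 to 0.975 m from the base axis. Payload 4.9 kg.
Tool frame: the origin (TCP) lies at the very end of the fingers, on their centre line; the grasp point (between the pads) lies 19 mm behind it; z points along the fingers, y is the line along which they close (so a half turn about z gives the same grasp; the last joint's range is limited). The gripper opens to 85 mm and grips with 20 to 120 N. Pads are 22 mm wide; open, the fingers measure 114 mm over their backs; the gripper's body (76 mm by 85 mm) begins 54 mm behind the grasp point. The pads swing forward as they close: fully open they stand 13 mm farther back than shut.
Start: joints at [1.042, 0.053, 1.613, -0, 1.476, -0.119], TCP at [0.249, 0.573, 0.208] pointing down, gripper open.
Joint ranges: [-3.01, 3.01], [-1.01, 2.22], [0.06, 2.58], [-1.02, 4.17], [0.09, 2.62], [-3.14, 3.14]. Speed limits (rad/s): [2.57, 2.57, 3.14, 3.14, 3.14, 3.14].

### API

Orientations are given as a unit quaternion [w, x, y, z].
In Python, from plant import * gives the robot as it stands.
- The arm moves only by the tool jog_arm, never from a script. Its argument "moves" is a list that holds one entry, the list of rows, each a list of 7 numbers: the finger opening in cm, from 0 to 8.54, then the shift along the tool's x, y, z in cm, then the turn, a rotation vector about the tool's x, y, z in rad. A call has 1 to 20 rows; each row shifts and turns the commanded pose from where the row before left it, along the tool's axes as they then stand; what a row does not reach is not made up. A row lasts 1/12 s, in which the tool goes at most 41.7 mm and 7.16 degrees, less where a joint would pass 70% of its speed; a pose out of reach is approached as far as the arm can. A call is refused whole if a number of a shift passes 4.17 or a number of a turn 0.125, either way. A call with a gripper value outside its range is refused whole. The fingers move at their own pace and stop on an object; the grip force is fixed at half the most. Time passes only in rows, so rows that do not move let the fingers close. It gives the time, the measured TCP pose, the force, the opening and the grip force at its end, in the units of the state.
- state(): the state, without advancing time (a new reading comes with each control period).
- grab_frame(name): name is "side" or "top"; returns a dict with "color" (480x640x3 uint8, blue, green, red), "depth" (480x640 float32, m along the optical axis (not along the pixel's ray), 0 where there is no reading), "fx", "fy", "cx", "cy" (pixels), "R" (3x3) and "t" (3): a world point X has camera coordinates R X + t. Camera axes: x right, y down, z forward; pixel columns grow to the right and rows downward; lengths in m; the calibration is good to about 2 mm. A picture is of the moment at which its call begins.
- job_done(): hands the job in; it is judged then, once.
Trained networks look in a picture, given as the dict that the camera call returned (one of the last four; its "shot" number tells which), for a name from the list of things; names that differ only in an ending like _2 or _b are one class to them, and where a whole thing is asked for, a point or a joint stands for the part that bears it (a point fixed in the world has none). Each returns a list of dicts, best first, with "p" (0 to 1); they miss things now and then, are a little off and sometimes report something else, mostly with a low value. They report only what shows in the picture. A call takes as long as a camera call. They do not tell look-alikes from the thing itself.
- recognise(name, picture): "rect" ([centre column, centre row, width, height] in pixels, round what is visible of it).
- regions_of(name, picture): "pixels" (480x640 bool, what is visible of it) and "rect" ([centre column, centre row, width, height] in pixels, round what is visible of it).
The state is a dict: "time": time; "joint_pos": joint angles; "joint_vel": joint speeds; "joint_efforts": joint torques, N m; "tool_pos": TCP position; "tool_rot": TCP orientation; "contact_force": force on the tool from outside, world axes, zero at the start; "ft_torque": the same for the moment, N m; "gripper_width": opening from 0.0 (shut) to 1.0 (fully open); "grasp_force": force on a finger pad.
Only numpy, scipy, OpenCV 4.12 (cv2) and the standard library are available. Lean on these libraries where they do the work, as an engineer would, in place of code of your own. Each camera call takes 0.05 s, during which the arm holds its last target. There are 200 camera calls.

## Working session

There is one attempt and no reset: what is moved stays moved. The work goes in short steps, Python scripts to look and compute and a tool call to move; the robot and the scene stay as the last step left them, time stands still between calls to the robot, and variables do not carry over. Pictures are saved under pics/ and viewed, at most 10 in all, crops included, and the job is handed in when it is done.

Besides the shell and the picture viewer there is one more tool, called after "Emit:" in YAML: its name, and indented under it one key for each argument. jog_arm: Moves the arm, as the interface text tells. Its arguments: {"type":"object","properties":{"moves":{"type":"array"}},"required":["moves"]}

```bash
mkdir -p pics
cat > h.py <<'E'
from plant import *
import numpy as np, cv2
def cloud(f):
    d=f["depth"]; v,u=np.mgrid[:480,:640]
    c=np.stack([(u-f["cx"])/f["fx"]*d,(v-f["cy"])/f["fy"]*d,d],-1)
    P=(c-np.array(f["t"]))@np.array(f["R"]); P[d<=0]=np.nan
    return P
E
python3 - <<'E'
from h import *
s=state(); print(s["tool_pos"],s["tool_rot"],s["contact_force"],s["time"])
for n in ("side","top"):
    f=grab_frame(n); cv2.imwrite(f"pics/{n}0.png",f["color"]); P=cloud(f)
    print(n,"cam",-np.array(f["R"]).T@f["t"])
    for k in ("depth_rod","tube","pointer_tip","driver"):
        for r in regions_of(k,f)[:4]:
            m=r["pixels"]; q=P[m]; q=q[~np.isnan(q[:,0])]
            z=np.percentile(q[:,2],98) if len(q) else np.nan
            t=q[q[:,2]>z-.008]
            print(k,round(r["p"],2),np.round(r["rect"]),len(q),"top z",z,"c",t.mean(0).round(4),"mid",((t.min(0)+t.max(0))/2).round(4),"bgr",f["color"][m].mean(0).round())
E
```

```text
[0.24869462 0.5726719  0.20658293] [-3.23798503e-04  2.03474536e-01  9.79079722e-01 -9.51833412e-04] [-0.63884764  0.47838658  0.73970669] 0.0
side cam [0.38837499 0.68235442 0.72446783]
depth_rod 0.97 [290. 325.  18.  51.] 488 top z 0.15182774346238317 c [0.5371 0.228  0.1496] mid [0.5371 0.2262 0.1483] bgr [38. 62. 98.]
depth_rod 0.61 [232. 315.  19.  60.] 575 top z 0.1437299720228388 c [0.6382 0.2185 0.1416] mid [0.6386 0.2172 0.1406] bgr [73. 76. 30.]
tube 0.68 [294. 250.  94.  78.] 4036 top z 0.10207066372250853 c [ 0.6011 -0.0133  0.0998] mid [ 0.5992 -0.0051  0.1001] bgr [96. 71. 57.]
pointer_tip 0.82 [359.  87.  13.  30.] 309 top z 0.2696315664040788 c [ 0.5271 -0.2792  0.2671] mid [ 0.5278 -0.2824  0.2659] bgr [ 24.  71. 102.]
top cam [0.43533854 0.06828523 1.28945478]
depth_rod 0.65 [225. 238.  15.  14.] 135 top z 0.1513117549947703 c [0.5374 0.2266 0.1474] mid [0.5379 0.227  0.1482] bgr [26. 59. 87.]
depth_rod 0.52 [232. 191.  14.  12.] 150 top z 0.14297081789425728 c [0.6383 0.2182 0.1394] mid [0.6388 0.2181 0.1401] bgr [76. 77. 23.]
tube 0.95 [260. 305.  53.  64.] 1904 top z 0.07193553151385208 c [0.4018 0.1576 0.069 ] mid [0.4021 0.1572 0.0704] bgr [91. 59. 41.]
tube 0.63 [338. 212.  72.  87.] 3462 top z 0.10041881428404047 c [ 0.5999 -0.003   0.0976] mid [ 0.5987 -0.0029  0.1001] bgr [90. 59. 42.]
pointer_tip 0.92 [511. 240.  66.  18.] 550 top z 0.267387487561376 c [ 0.5276 -0.2832  0.265 ] mid [ 0.5311 -0.3073  0.2649] bgr [26. 47. 87.]
driver 0.68 [167. 229.  19.  19.] 176 top z 0.11719144380984038 c [0.5563 0.3454 0.1129] mid [0.5565 0.3459 0.1149] bgr [90. 40. 18.]
```

View pics/side0.png

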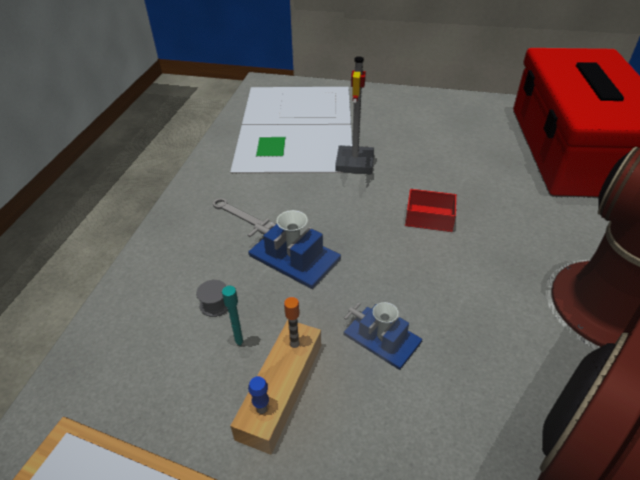

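View pics/top0.png

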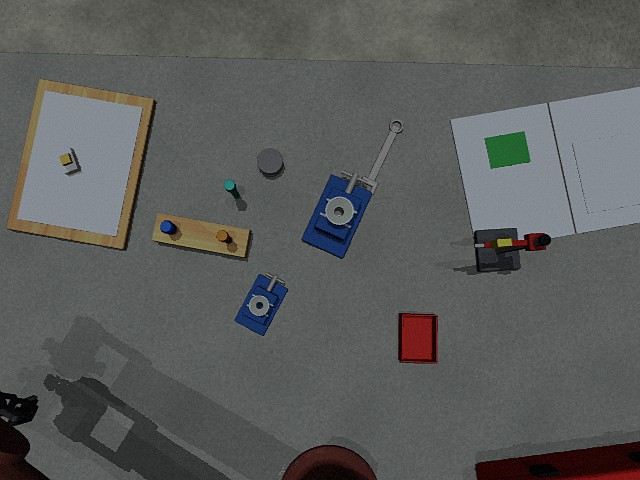

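The side view shows the orange rod at (292,308), the driver at (258,392), the turquoise look-alike at (232,315), the large tube mouth at (292,225) and the yellow tab at (357,85). In the top view the rod is at (224,237), the large mouth at (340,211), the tab at (504,243) and the post at (540,241).

Run:
```python
from h import *
from scipy.optimize import least_squares
def circ(q,r0):
    s=least_squares(lambda p:np.hypot(q[:,0]-p[0],q[:,1]-p[1])-p[2],[*q.mean(0)[:2],r0],loss="soft_l1",f_scale=.001); return s.x.round(4)
def onplane(f,uv,z):
    R=np.array(f["R"]);c=-R.T@f["t"]; d=R.T@np.array([(uv[0]-f["cx"])/f["fx"],(uv[1]-f["cy"])/f["fy"],1]); return (c+d*(z-c[2])/d[2]).round(4)
for n in ("side","top"):
    f=grab_frame(n);P=cloud(f);x,y,z=np.moveaxis(P,-1,0)
    hsv=cv2.cvtColor(f["color"],cv2.COLOR_BGR2HSV);H,S,V=cv2.split(hsv)
    m=(z>.094)&(z<.107)&(np.hypot(x-.599,y+.003)<.045)
    print(n,"rim",m.sum(),circ(P[m],.028),np.median(z[m]))
    vv,uu=np.nonzero(m); e=cv2.minEnclosingCircle(np.stack([uu,vv],1).astype(np.float32)); print(" enc",e,onplane(f,e[0],.1))
    # orange head
    m=(H>4)&(H<14)&(S>170)&(np.hypot(x-.5375,y-.2275)<.03)&(z>.11)
    q=P[m]; print(" head",m.sum(),q.min(0).round(4),q.max(0).round(4)); t=m&(z>.144); vv,uu=np.nonzero(t); print(" topface",t.sum(),np.median(P[t],0).round(4),onplane(f,(uu.mean(),vv.mean()),.149))
    print("  circ low",circ(P[m&(z<.143)],.011) if (m&(z<.143)).sum()>9 else None)
    g=(np.abs(x-.527)<.06)&(y<-.2)&(y>-.42)
    t=g&(H>22)&(H<35)&(S>150)&(V>60); q=P[t]; print(" tab",t.sum(),np.percentile(q,[2,50,98],axis=0).round(4).tolist())
    vv,uu=np.nonzero(t); print("  px",uu.min(),uu.max(),vv.min(),vv.max(), cv2.minAreaRect(np.stack([uu,vv],1).astype(np.float32)))
    t=g&((H<6)|(H>174))&(S>150)&(V>60)&(z>.1); q=P[t]; print(" red",t.sum(),np.percentile(q,[1,50,99],axis=0).round(4).tolist())
    vv,uu=np.nonzero(t);print("  px",uu.min(),uu.max(),vv.min(),vv.max())
    t=(np.hypot(x-.556,y-.346)<.03)&(z>.1);print(" drv",np.median(P[t],0).round(4))
    if n=="top":
        a=f["color"][225:265,465:560]; cv2.imwrite("pics/g0.png",cv2.resize(a,None,fx=7,fy=7,interpolation=cv2.INTER_CUBIC))
    else:
        a=f["color"][50:180,320:400]; cv2.imwrite("pics/g1.png",cv2.resize(a,None,fx=4.5,fy=4.5,interpolation=cv2.INTER_CUBIC))
a=cv2.imread("pics/g0.png");b=cv2.imread("pics/g1.png");c=np.zeros((600,800,3),np.uint8);a=cv2.resize(a,(430,181));c[:181,:430]=a;c[:585,435:795]=b;cv2.imwrite("pics/g.png",c)
```

```text
side rim 315 [ 0.5985 -0.0036  0.0253] 0.10026753008193022
 enc ((291.0833435058594, 219.0), 15.215442657470703) [ 0.6015 -0.0107  0.1   ]
 head 199 [0.5281 0.2178 0.1247] [0.547  0.2375 0.1532]
 topface 122 [0.5372 0.2273 0.1502] [0.5372 0.227  0.149 ]
  circ low [0.5379 0.2261 0.0097]
 tab 52 [[0.5207, -0.3509, 0.2411], [0.527, -0.2794, 0.2683], [0.5375, -0.269, 0.2704]]
  px 353 360 71 81 ((356.11767578125, 75.52942657470703), (6.305926322937012, 9.701424598693848), 14.03624439239502)
 red 42 [[0.5188, -0.3663, 0.2162], [0.5229, -0.3434, 0.236], [0.5479, -0.2618, 0.2391]]
  px 352 364 71 97
 drv [0.5548 0.3479 0.1143]
top rim 307 [ 0.5988 -0.0028  0.0253] 0.09797015156891155
 enc ((339.0, 210.34375), 14.249859809875488) [ 0.599  -0.0029  0.1   ]
 head 22 [0.5283 0.2171 0.1218] [0.5483 0.2344 0.1483]
 topface 11 [0.5363 0.2247 0.1471] [0.5366 0.2243 0.149 ]
  circ low [0.5379 0.2274 0.0098]
 tab 95 [[0.5222, -0.2937, 0.262], [0.528, -0.2825, 0.2654], [0.5336, -0.272, 0.2688]]
  px 497 511 239 246 ((504.0, 242.5), (7.0, 14.0), 90.0)
 red 230 [[0.5196, -0.3658, 0.2211], [0.5308, -0.339, 0.2313], [0.5488, -0.2612, 0.2385]]
  px 485 545 233 249
 drv [0.5561 0.3448 0.1112]
```

View pics/g.png

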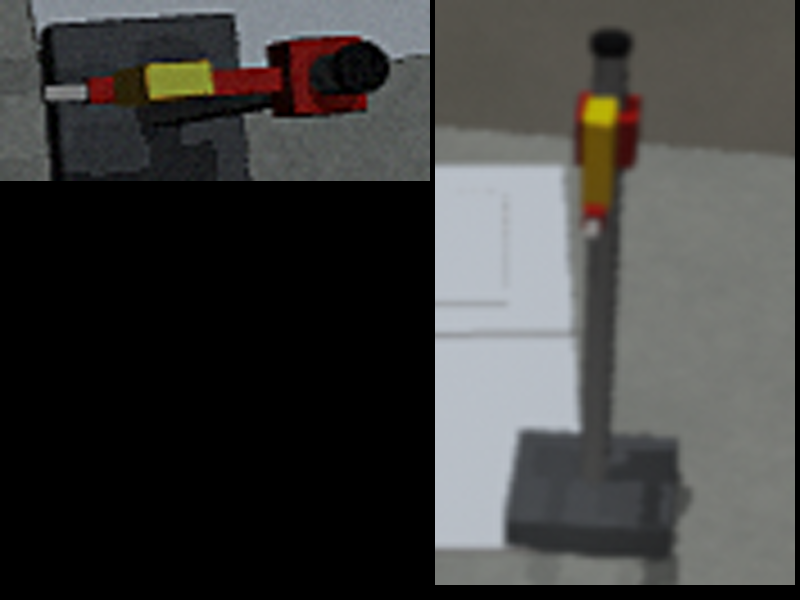

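The crop shows the white tip (left end), the red arm, the yellow tab and the post behind, with the arm running close to world y. The two views agree on the rod (0.5375, 0.227, top 0.149), the tube (0.5987, -0.003) and the tab (0.528, -0.283, top about 0.267). Moving now.

Emit:
jog_arm:
  moves:
    - [[8.54, -2.68, -1.35, 0, 0, 0, 0], [8.54, -2.68, -1.35, 0, 0, 0, 0], [8.54, -2.68, -1.35, 0, 0, 0, 0], [8.54, -2.68, -1.35, 0, 0, 0, 0], [8.54, -2.68, -1.35, 0, 0, 0, 0], [8.54, -2.68, -1.35, 0, 0, 0, 0], [8.54, -2.68, -1.35, 0, 0, 0, 0], [8.54, -2.68, -1.35, 0, 0, 0, 0], [8.54, -2.68, -1.35, 0, 0, 0, 0], [8.54, -2.68, -1.35, 0, 0, 0, 0], [8.54, -2.68, -1.35, 0, 0, 0, 0], [8.54, -2.68, -1.35, 0, 0, 0, 0], [8.54, -2.68, -1.35, 0, 0, 0, 0], [8.54, -2.68, -1.35, 0, 0, 0, 0], [8.54, -2.68, -1.35, 0, 0, 0, 0], [8.54, 0, 0, 0, 0, 0, 0], [8.54, 0, 0, 0, 0, 0, 0]]

```text
time: 2.02
tool_pos: [0.5377, 0.2263, 0.2078]
tool_rot: [-0.0, 0.205, 0.979, 0.0]
contact_force: [-0.2, 0.6, -0.2]
gripper_width: 0.999
grasp_force: 0.0
```

```bash
cat >> h.py <<'E'
from scipy.spatial.transform import Rotation as Ro
def go(target,yaw=None):
    s=state(); q=s["tool_rot"]; R=Ro.from_quat([q[1],q[2],q[3],q[0]]).as_matrix()
    print("t",round(s["time"],2),"tcp",np.round(s["tool_pos"],4),"y-angle",np.degrees(np.arctan2(R[1,1],R[0,1])).round(1),"z",R[:,2].round(3),"w",s["gripper_width"],"gf",s["grasp_force"],"F",np.round(s["contact_force"],2))
    if target is not None: print("tool cm",np.round(R.T@(np.array(target)-s["tool_pos"])*100,2))
E
python3 -c "
from h import *
go([.5375,.227,.114])"
```

```text
t 2.02 tcp [0.5377 0.2263 0.2078] y-angle 66.4 z [-0.  0. -1.] w 0.9985066111964261 gf 0.0 F [-0.23  0.64 -0.25]
tool cm [0.05 0.06 9.38]
```

Emit:
jog_arm:
  moves:
    - [[8.54, 0.05, 0.06, 2, 0, 0, 0], [8.54, 0, 0, 2, 0, 0, 0], [8.54, 0, 0, 2, 0, 0, 0], [8.54, 0, 0, 2, 0, 0, 0], [8.54, 0, 0, 1.4, 0, 0, 0], [8.54, 0, 0, 0, 0, 0, 0], [0, 0, 0, 0, 0, 0, 0], [0, 0, 0, 0, 0, 0, 0], [0, 0, 0, 0, 0, 0, 0], [0, 0, 0, 0, 0, 0, 0], [0, 0, 0, 0, 0, 0, 0], [0, 0, 0, 0, 0, 0, 0], [0, 0, 0, 0, 0, 0, 0], [0, 0, 0, 0, 0, 0, 0], [0, 0, 0, 0, 0, 0, 0], [0, 0, 0, 0, 0, 0, 0]]

```text
time: 3.35
tool_pos: [0.5377, 0.2283, 0.1151]
tool_rot: [0.001, 0.204, 0.979, 0.0]
contact_force: [0.6, -0.3, 5.1]
gripper_width: 0.222
grasp_force: 58.8
```

Emit:
jog_arm:
  moves:
    - [[0, 0, 0, -1, 0, 0, 0], [0, 0, 0, -1, 0, 0, 0], [0, 0, 0, -1, 0, 0, 0], [0, 0, 0, -1, 0, 0, 0], [0, 0, 0, -1.5, 0, 0, 0], [0, 0, 0, -2, 0, 0, 0], [0, 0, 0, -2, 0, 0, 0], [0, 0, 0, -2, 0, 0, 0], [0, 0, 0, -2, 0, 0, 0], [0, 0, 0, 0, 0, 0, 0]]

```text
time: 4.18
tool_pos: [0.5391, 0.2287, 0.2552]
tool_rot: [0.004, 0.203, 0.979, 0.002]
contact_force: [1.2, -0.1, 0.8]
gripper_width: 0.218
grasp_force: 58.8
```

Run:
```python
from h import *
go([.5987,-.003,.249])
f=grab_frame("side"); cv2.imwrite("pics/l.png",cv2.resize(f["color"][150:400,180:400],None,fx=2.4,fy=2.4)); P=cloud(f)
H,S,V=cv2.split(cv2.cvtColor(f["color"],cv2.COLOR_BGR2HSV))
for r in regions_of("depth_rod",f):
    q=P[r["pixels"]];q=q[~np.isnan(q[:,0])];print(round(r["p"],2),r["rect"],q.min(0).round(3),q.max(0).round(3))
    if q[:,2].max()<.12+.08 : continue
    for z in np.arange(.1,.26,.01):
        b=q[abs(q[:,2]-z)<.005]
        if len(b)>3: print(round(z,3),len(b),b.mean(0).round(4))
```

```text
t 4.18 tcp [0.5391 0.2287 0.2552] y-angle 66.5 z [ 0.009  0.002 -1.   ] w 0.21813849605831748 gf 58.79495680332184 F [ 1.19 -0.11  0.8 ]
tool cm [-14.69 -18.88   0.62]
0.79 [235.5, 315.1, 20.4, 54.6] [0.622 0.206 0.008] [0.644 0.229 0.145]
0.65 [285.2, 266.8, 19.7, 74.5] [0.529 0.006 0.002] [0.627 0.245 0.292]
0.16 30 [0.5385 0.2305 0.1615]
0.17 42 [0.5393 0.2311 0.1705]
0.18 40 [0.539  0.2313 0.1804]
0.19 48 [0.5385 0.2308 0.1899]
0.2 45 [0.5388 0.2312 0.1998]
0.21 54 [0.5389 0.2318 0.2099]
0.22 47 [0.5382 0.2315 0.2201]
0.23 58 [0.5386 0.2314 0.2301]
0.24 51 [0.5386 0.2318 0.2402]
0.25 58 [0.5386 0.2316 0.2503]
```

View pics/l.png

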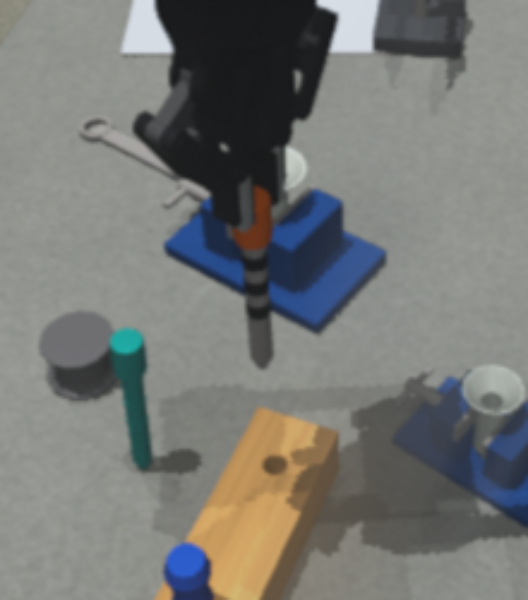

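The rod hangs upright in the fingers (about (258,280) in the crop), its hole in the rack is empty, and the driver has not moved.

Emit:
jog_arm:
  moves:
    - [[0, -0.7, -0.9, 0, 0, 0, 0], [0, -1.4, -1.8, 0, 0, 0, 0], [0, -1.4, -1.8, 0, 0, 0, 0], [0, -1.4, -1.8, 0, 0, 0, 0], [0, -1.4, -1.8, 0, 0, 0, 0], [0, -1.4, -1.8, 0, 0, 0, 0], [0, -1.4, -1.8, 0, 0, 0, 0], [0, -1.4, -1.8, 0, 0, 0, 0], [0, -1.4, -1.8, 0, 0, 0, 0], [0, -1.4, -1.8, 0, 0, 0, 0], [0, -1.4, -1.8, 0, 0, 0, 0], [0, 0, 0, 0, 0, 0, 0], [0, 0, 0, 0, 0, 0, 0], [0, 0, 0, 0, 0, 0, 0]]

```text
time: 5.45
tool_pos: [0.5955, -0.0039, 0.2471]
tool_rot: [-0.001, 0.204, 0.979, 0.0]
contact_force: [-0.0, 0.1, -1.0]
gripper_width: 0.218
grasp_force: 58.8
```

Run:
```python
from h import *
go([.599,-.002,.208])
f=grab_frame("side"); P=cloud(f); x,y,z=np.moveaxis(P,-1,0)
m=np.hypot(x-.599,y+.002)<.03
for a in np.arange(.11,.25,.01):
    b=P[m&(abs(z-a)<.005)]
    if len(b)>3: print(round(a,3),len(b),b.mean(0).round(4),b[:,:2].min(0).round(4),b[:,:2].max(0).round(4))
```

```text
t 5.45 tcp [ 0.5955 -0.0039  0.2471] y-angle 66.5 z [-0.003  0.001 -1.   ] w 0.21815404555350185 gf 58.83533298969269 F [-0.05  0.11 -0.99]
tool cm [-0.25  0.32  3.91]
0.14 5 [ 0.5952 -0.005   0.144 ] [ 0.5925 -0.0064] [ 0.5977 -0.0043]
0.15 16 [ 0.5942 -0.0022  0.1523] [ 0.5897 -0.0064] [0.6005 0.0009]
0.16 34 [ 0.5947 -0.0016  0.1604] [ 0.5889 -0.0079] [0.6028 0.0019]
0.17 34 [ 0.5947 -0.0017  0.1704] [ 0.5887 -0.0055] [0.6022 0.002 ]
0.18 36 [ 0.5935 -0.0023  0.1798] [ 0.5885 -0.0089] [0.6007 0.0009]
0.19 35 [ 0.5945 -0.0014  0.1901] [ 0.5892 -0.0086] [0.6022 0.0029]
0.2 36 [ 0.5947 -0.001   0.1999] [ 0.5889 -0.0051] [0.6014 0.0021]
0.21 39 [ 0.5949 -0.0018  0.2097] [ 0.5885 -0.0074] [0.6028 0.0009]
0.22 43 [ 0.5945 -0.0015  0.2198] [ 0.589  -0.0077] [0.6023 0.0022]
0.23 36 [ 0.5944 -0.0011  0.23  ] [ 0.5892 -0.0055] [0.6017 0.0022]
0.24 44 [ 0.5948 -0.0009  0.2401] [ 0.5884 -0.0064] [0.6023 0.0034]
0.25 33 [ 5.941e-01 -5.000e-04  2.496e-01] [ 0.5861 -0.0097] [0.6024 0.0049]
```

Emit:
jog_arm:
  moves:
    - [[0, -0.12, 0.15, 0, 0, 0, 0], [0, -0.12, 0.15, 0, 0, 0, 0], [0, 0, 0, 1, 0, 0, 0], [0, 0, 0, 1, 0, 0, 0], [0, 0, 0, 1, 0, 0, 0], [0, 0, 0, 1, 0, 0, 0], [0, 0, 0, 0.5, 0, 0, 0], [0, 0, 0, 0.5, 0, 0, 0], [0, 0, 0, 0, 0, 0, 0]]

```text
time: 6.25
tool_pos: [0.5989, -0.002, 0.1969]
tool_rot: [-0.001, 0.204, 0.979, -0.0]
contact_force: [0.5, 0.2, -1.9]
gripper_width: 0.223
grasp_force: 58.8
```

```bash
python3 -c "
from h import *
go([.599,-.002,.18])"
```

```text
t 6.25 tcp [ 0.5989 -0.002   0.1969] y-angle 66.5 z [-0.003  0.    -1.   ] w 0.22332138457725675 gf 58.83758783340454 F [ 0.45  0.25 -1.92]
tool cm [-0.01  0.    1.69]
```

Foot is now about 0.090. Enter the bore slowly.

Emit:
jog_arm:
  moves:
    - [[0, 0, 0, 0.4, 0, 0, 0], [0, 0, 0, 0.4, 0, 0, 0], [0, 0, 0, 0.4, 0, 0, 0], [0, 0, 0, 0.4, 0, 0, 0], [0, 0, 0, 0.3, 0, 0, 0], [0, 0, 0, 0.3, 0, 0, 0], [0, 0, 0, 0, 0, 0, 0]]

```text
time: 6.83
tool_pos: [0.5993, -0.002, 0.1759]
tool_rot: [-0.001, 0.203, 0.979, -0.0]
contact_force: [-0.1, 0.1, -1.7]
gripper_width: 0.217
grasp_force: 58.8
```

Emit:
jog_arm:
  moves:
    - [[0, 0, 0, 0.3, 0, 0, 0], [0, 0, 0, 0.3, 0, 0, 0], [0, 0, 0, 0.3, 0, 0, 0], [0, 0, 0, 0.3, 0, 0, 0], [0, 0, 0, 0.3, 0, 0, 0], [0, 0, 0, 0.3, 0, 0, 0], [0, 0, 0, 0.2, 0, 0, 0], [0, 0, 0, 0, 0, 0, 0]]

```text
time: 7.5
tool_pos: [0.5993, -0.002, 0.156]
tool_rot: [-0.001, 0.203, 0.979, -0.0]
contact_force: [-1.3, -0.9, -0.6]
gripper_width: 0.217
grasp_force: 58.8
```

Emit:
jog_arm:
  moves:
    - [[0, 0, 0, 0.15, 0, 0, 0], [0, 0, 0, 0.15, 0, 0, 0], [0, 0, 0, 0.15, 0, 0, 0], [0, 0, 0, 0.15, 0, 0, 0], [0, 0, 0, 0, 0, 0, 0]]

```text
time: 7.92
tool_pos: [0.5995, -0.002, 0.1504]
tool_rot: [-0.0, 0.203, 0.979, -0.0]
contact_force: [0.3, -0.5, -1.6]
gripper_width: 0.225
grasp_force: 58.8
```

Emit:
jog_arm:
  moves:
    - [[0, 0, 0, 0.15, 0, 0, 0], [0, 0, 0, 0.15, 0, 0, 0], [0, 0, 0, 0.15, 0, 0, 0], [0, 0, 0, 0.15, 0, 0, 0], [0, 0, 0, 0, 0, 0, 0]]

```text
time: 8.33
tool_pos: [0.5994, -0.002, 0.1443]
tool_rot: [-0.0, 0.203, 0.979, -0.0]
contact_force: [-0.5, -0.5, -1.0]
gripper_width: 0.217
grasp_force: 58.8
```

Emit:
jog_arm:
  moves:
    - [[0, 0, 0, 0.15, 0, 0, 0], [0, 0, 0, 0.15, 0, 0, 0], [0, 0, 0, 0.15, 0, 0, 0], [0, 0, 0, 0.15, 0, 0, 0], [0, 0, 0, 0, 0, 0, 0]]

```text
time: 8.75
tool_pos: [0.5994, -0.002, 0.1383]
tool_rot: [-0.0, 0.203, 0.979, -0.0]
contact_force: [-0.5, -0.0, -0.8]
gripper_width: 0.216
grasp_force: 58.8
```

Emit:
jog_arm:
  moves:
    - [[0, 0, 0, 0.15, 0, 0, 0], [0, 0, 0, 0.15, 0, 0, 0], [0, 0, 0, 0.15, 0, 0, 0], [0, 0, 0, 0.15, 0, 0, 0], [0, 0, 0, 0, 0, 0, 0]]

```text
time: 9.17
tool_pos: [0.5998, -0.0021, 0.1328]
tool_rot: [0.0, 0.203, 0.979, 0.0]
contact_force: [0.4, 0.3, -1.0]
gripper_width: 0.219
grasp_force: 59.0
```

Emit:
jog_arm:
  moves:
    - [[0, 0, 0, 0.15, 0, 0, 0], [0, 0, 0, 0.15, 0, 0, 0], [0, 0, 0, 0, 0, 0, 0]]

```text
time: 9.42
tool_pos: [0.6015, -0.0024, 0.1325]
tool_rot: [0.002, 0.203, 0.979, -0.0]
contact_force: [-0.1, -0.9, 6.6]
gripper_width: 0.219
grasp_force: 59.6
```

Contact at TCP z 0.1325, so the foot is at about 0.025. I'll ease off 1 mm and release.

Emit:
jog_arm:
  moves:
    - [[0, 0, 0, -0.15, 0, 0, 0], [0, 0, 0, -0.05, 0, 0, 0], [3, 0, 0, 0, 0, 0, 0], [4, 0, 0, 0, 0, 0, 0], [6, 0, 0, 0, 0, 0, 0], [8.54, 0, 0, 0, 0, 0, 0], [8.54, 0, 0, 0, 0, 0, 0], [8.54, 0, 0, 0, 0, 0, 0], [8.54, 0, 0, 0, 0, 0, 0], [8.54, 0, 0, 0, 0, 0, 0], [8.54, 0, 0, -1.5, 0, 0, 0], [8.54, 0, 0, -3, 0, 0, 0], [8.54, 0, 0, -3, 0, 0, 0], [8.54, 0, 0, -3, 0, 0, 0], [8.54, 0, 0, -4, 0, 0, 0], [8.54, 0, 0, -4, 0, 0, 0], [8.54, 0, 0, 0, 0, 0, 0]]

```text
time: 10.83
tool_pos: [0.6031, -0.0024, 0.3281]
tool_rot: [0.008, 0.203, 0.979, 0.001]
contact_force: [0.2, -0.1, 1.9]
gripper_width: 1.0
grasp_force: 0.0
```

Run:
```python
from h import *
for n in ("side","top"):
    f=grab_frame(n);P=cloud(f);x,y,z=np.moveaxis(P,-1,0);H,S,V=cv2.split(cv2.cvtColor(f["color"],cv2.COLOR_BGR2HSV))
    m=(np.hypot(x-.599,y+.003)<.05)&(H>4)&(H<14)&(S>150)&(z>.1)&(z<.21)
    if m.sum()>3:
        q=P[m]; print(n,m.sum(),np.percentile(q,[2,50,98],axis=0).round(4).tolist(),"top med",np.median(q[q[:,2]>np.percentile(q[:,2],98)-.006],0).round(4))
        for a in np.arange(.13,.19,.01):
            b=q[abs(q[:,2]-a)<.005]
            if len(b)>3: print(" ",round(a,2),len(b),b.mean(0).round(4))
    if n=="side": cv2.imwrite("pics/r.png",cv2.resize(f["color"][100:340,200:440],None,fx=2.4,fy=2.4))
    # arm direction: tip(white)/tab/red
    g=(abs(x-.527)<.06)&(y<-.2)&(y>-.42)
    red=g&((H<6)|(H>174))&(S>150)&(V>60)&(z>.21)&(z<.24)
    q=P[red]
    for a in np.arange(-.38,-.23,.01):
        b=q[abs(q[:,1]-a)<.005]
        if len(b)>2: print("  red y",round(a,2),len(b),b.min(0).round(4),b.max(0).round(4))
    t=g&(z>.2)&(y>-.262)&(y<-.23); q=P[t]; print(n,"tip",t.sum(),q.mean(0).round(4),q.min(0).round(4),q.max(0).round(4))
    t=g&(z>.255)&(z<.275)&(y<-.33); q=P[t]; print(n,"post",t.sum(),q.mean(0).round(4),q.min(0).round(4),q.max(0).round(4))
    if n=="top":
        t=g&(H>22)&(H<35)&(S>150)&(V>60)&(z>.258);vv,uu=np.nonzero(t);print(cv2.minAreaRect(np.float32(P[t][:,:2]*1000)))
go([.528,-.283,.31])
```

```text
side 175 [[0.5862, -0.0099, 0.1421], [0.594, 0.0044, 0.1619], [0.6031, 0.0085, 0.1698]] top med [ 5.953e-01 -2.000e-04  1.678e-01]
  0.14 16 [0.5938 0.0049 0.143 ]
  0.15 39 [0.5937 0.0052 0.1498]
  0.16 49 [0.593  0.0049 0.1601]
  0.17 71 [ 0.5954 -0.0013  0.168 ]
  red y -0.36 8 [ 0.5207 -0.3635  0.237 ] [ 0.5479 -0.3561  0.2387]
  red y -0.35 10 [ 0.5188 -0.3548  0.2323] [ 0.5466 -0.345   0.2383]
  red y -0.34 35 [ 0.5182 -0.3448  0.2145] [ 0.5251 -0.3381  0.2384]
  red y -0.27 7 [ 0.5215 -0.2697  0.2264] [ 0.5296 -0.2659  0.2298]
side tip 18 [ 0.5247 -0.2528  0.2269] [ 0.5217 -0.2616  0.2237] [ 0.5283 -0.2437  0.23  ]
side post 87 [ 0.5333 -0.3511  0.2666] [ 0.524  -0.365   0.2551] [ 0.5436 -0.3435  0.2736]
top 38 [[0.5839, -0.0086, 0.149], [0.5887, 0.0009, 0.1638], [0.6044, 0.0086, 0.1675]] top med [0.5888 0.0009 0.1647]
  0.16 22 [ 5.916e-01 -5.000e-04  1.624e-01]
  0.17 13 [0.5926 0.0015 0.1663]
  red y -0.37 4 [ 0.522  -0.3675  0.233 ] [ 0.5255 -0.3658  0.2348]
  red y -0.36 28 [ 0.5216 -0.3647  0.2313] [ 0.5489 -0.3552  0.2375]
  red y -0.35 45 [ 0.5196 -0.3545  0.2295] [ 0.
[... 176 characters left out ...]
 [ 0.5265 -0.3245  0.2214] [ 0.5363 -0.3153  0.2285]
  red y -0.31 11 [ 0.5267 -0.3145  0.2218] [ 0.5342 -0.3098  0.2283]
  red y -0.27 17 [ 0.5217 -0.2704  0.221 ] [ 0.5311 -0.2651  0.23  ]
  red y -0.26 14 [ 0.5212 -0.2648  0.2237] [ 0.5308 -0.2596  0.2321]
top tip 42 [ 0.5252 -0.253   0.2235] [ 0.5212 -0.2615  0.2185] [ 0.5307 -0.2433  0.2321]
top post 124 [ 0.5339 -0.3515  0.2675] [ 0.5243 -0.3626  0.2555] [ 0.5436 -0.3418  0.2729]
((527.8681030273438, -282.5508728027344), (12.417988777160645, 24.341650009155273), 6.5645856857299805)
t 10.93 tcp [ 0.6009 -0.0022  0.3201] y-angle 66.5 z [ 0.006 -0.001 -1.   ] w 0.9997003480628814 gf 0.0 F [ 0.5  -0.79  0.03]
tool cm [ -4.5  -28.66   0.99]
```

View pics/r.png

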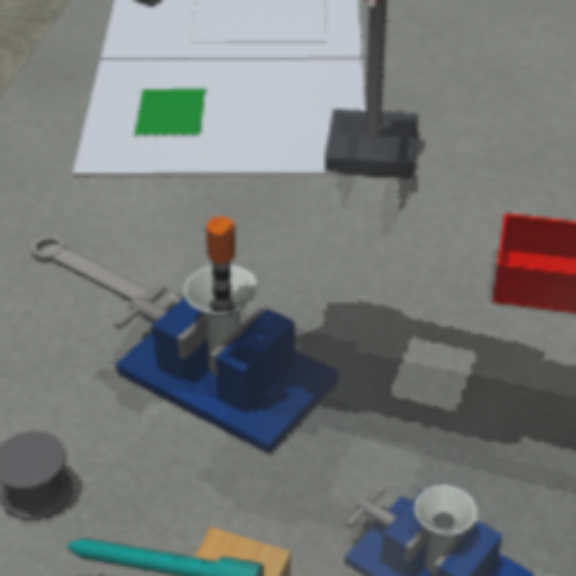

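The rod stands in the large tube (head at (220,240) in the crop). The turquoise look-alike has tipped over onto the rack end. It isn't part of the job, so I won't touch it, but I'll check the driver on the way to the gauge.

Emit:
jog_arm:
  moves:
    - [[8.54, -0.37, -2.39, 0, 0, 0, 0], [8.54, -0.37, -2.39, 0, 0, 0, 0], [8.54, -0.37, -2.39, 0, 0, 0, 0], [8.54, -0.37, -2.39, 0, 0, 0, 0], [8.54, -0.37, -2.39, 0, 0, 0, 0], [8.54, -0.37, -2.39, 0, 0, 0, 0], [8.54, -0.37, -2.39, 0, 0, 0, 0], [8.54, -0.37, -2.39, 0, 0, 0, 0], [8.54, -0.37, -2.39, 0, 0, 0, 0], [8.54, -0.37, -2.39, 0, 0, 0, 0], [8.54, -0.37, -2.39, 0, 0, 0, 0], [8.54, -0.37, -2.39, 0, 0, 0, 0], [8.54, 0, 0, 0, 0, 0, 0], [8.54, 0, 0, 0, 0, 0, 0]]
    - [[8.54, 0, 0, 0, 0, 0, 0.1]]

```text
invalid input
```

Run:
```python
from h import *
f=grab_frame("top");P=cloud(f);x,y,z=np.moveaxis(P,-1,0)
t=(np.hypot(x-.556,y-.346)<.04)&(z>.1);print(" drv",np.median(P[t],0).round(4))
go([.528,-.2826,.31])
```

```text
drv [0.5555 0.3449 0.1115]
t 10.98 tcp [ 0.5999 -0.002   0.3172] y-angle 66.5 z [ 0.001 -0.    -1.   ] w 0.9988510370855994 gf 0.0 F [ 0.34 -0.1  -1.19]
tool cm [ -4.58 -28.6    0.72]
```

Emit:
jog_arm:
  moves:
    - [[8.54, -0.38, -2.38, 0, 0, 0, 0], [8.54, -0.38, -2.38, 0, 0, 0, 0], [8.54, -0.38, -2.38, 0, 0, 0, 0], [8.54, -0.38, -2.38, 0, 0, 0, 0], [8.54, -0.38, -2.38, 0, 0, 0, 0], [8.54, -0.38, -2.38, 0, 0, 0, 0], [8.54, -0.38, -2.38, 0, 0, 0, 0], [8.54, -0.38, -2.38, 0, 0, 0, 0], [8.54, -0.38, -2.38, 0, 0, 0, 0], [8.54, -0.38, -2.38, 0, 0, 0, 0], [8.54, -0.38, -2.38, 0, 0, 0, 0], [8.54, -0.38, -2.38, 0, 0, 0, 0], [8.54, 0, 0, 0, 0, 0, 0], [8.54, 0, 0, 0, 0, 0, 0]]

```text
time: 12.15
tool_pos: [0.5267, -0.2825, 0.3138]
tool_rot: [-0.002, 0.204, 0.979, 0.001]
contact_force: [0.5, 0.5, -0.0]
gripper_width: 0.998
grasp_force: 0.0
```

Emit:
jog_arm:
  moves:
    - [[8.54, 0, 0, 0, 0, 0, 0.118], [8.54, 0, 0, 0, 0, 0, 0.118], [8.54, 0, 0, 0, 0, 0, 0.118], [8.54, 0, 0, 0, 0, 0, 0.118], [8.54, 0, 0, 0, 0, 0, 0.118], [8.54, 0, 0, 0, 0, 0, 0.118], [8.54, 0, 0, 0, 0, 0, 0.118], [8.54, 0, 0, 0, 0, 0, 0.118], [8.54, 0, 0, 0, 0, 0, 0.118], [8.54, 0, 0, 0, 0, 0, 0], [8.54, 0, 0, 0, 0, 0, 0], [8.54, 0, 0, 0, 0, 0, 0]]

```text
time: 13.15
tool_pos: [0.5278, -0.2814, 0.316]
tool_rot: [-0.001, 0.67, 0.742, -0.0]
contact_force: [0.8, 0.3, 0.3]
gripper_width: 1.003
grasp_force: 0.0
```

```bash
python3 -c "
from h import *
go([.528,-.2826,.232])"
```

```text
t 13.15 tcp [ 0.5278 -0.2814  0.316 ] y-angle 5.9 z [-0.001  0.001 -1.   ] w 1.0033428105979598 gf 0.0 F [0.77 0.27 0.28]
tool cm [-0.13  0.02  8.4 ]
```

Emit:
jog_arm:
  moves:
    - [[8.54, -0.13, 0.02, 2, 0, 0, 0], [8.54, 0, 0, 2, 0, 0, 0], [8.54, 0, 0, 2, 0, 0, 0], [8.54, 0, 0, 1.2, 0, 0, 0], [8.54, 0, 0, 1, 0, 0, 0], [8.54, 0, 0, 0, 0, 0, 0], [0, 0, 0, 0, 0, 0, 0], [0, 0, 0, 0, 0, 0, 0], [0, 0, 0, 0, 0, 0, 0], [0, 0, 0, 0, 0, 0, 0], [0, 0, 0, 0, 0, 0, 0], [0, 0, 0, 0, 0, 0, 0], [0, 0, 0, 0, 0, 0, 0], [0, 0, 0, 0, 0, 0, 0], [0, 0, 0, 0, 0, 0, 0], [0, 0, 0, 0, 0, 0, 0]]

```text
time: 14.48
tool_pos: [0.5267, -0.2838, 0.2352]
tool_rot: [-0.001, 0.672, 0.741, -0.001]
contact_force: [-5.4, 0.3, 2.5]
gripper_width: 0.136
grasp_force: 59.7
```

```bash
python3 -c "
from h import *
go([.528,-.2826,.177])"
```

```text
t 14.48 tcp [ 0.5267 -0.2838  0.2352] y-angle 5.6 z [-0.003 -0.    -1.   ] w 0.13597650284028337 gf 59.664673805236816 F [-5.42  0.33  2.45]
tool cm [0.1  0.16 5.82]
```

Emit:
jog_arm:
  moves:
    - [[0, 0, 0, 0.5, 0, 0, 0], [0, 0, 0, 0.6, 0, 0, 0], [0, 0, 0, 0.6, 0, 0, 0], [0, 0, 0, 0.6, 0, 0, 0], [0, 0, 0, 0.6, 0, 0, 0], [0, 0, 0, 0.6, 0, 0, 0], [0, 0, 0, 0.6, 0, 0, 0], [0, 0, 0, 0.6, 0, 0, 0], [0, 0, 0, 0.6, 0, 0, 0], [0, 0, 0, 0.4, 0, 0, 0], [0, 0, 0, 0, 0, 0, 0], [0, 0, 0, 0, 0, 0, 0]]

```text
time: 15.48
tool_pos: [0.5267, -0.2837, 0.1768]
tool_rot: [-0.001, 0.671, 0.741, -0.001]
contact_force: [-4.2, -1.5, -2.2]
gripper_width: 0.141
grasp_force: 59.2
```

Emit:
jog_arm:
  moves:
    - [[2, 0, 0, 0, 0, 0, 0], [4, 0, 0, 0, 0, 0, 0], [8.54, 0, 0, 0, 0, 0, 0], [8.54, 0, 0, 0, 0, 0, 0], [8.54, 0, 0, 0, 0, 0, 0], [8.54, 0, 0, 0, 0, 0, 0], [8.54, 0, 0, 0, 0, 0, 0], [8.54, 0, 0, -1.5, 0, 0, 0], [8.54, 0, 0, -3, 0, 0, 0], [8.54, 0, 0, -3, 0, 0, 0], [8.54, 0, 0, -3, 0, 0, 0], [8.54, 0, 0, -3, 0, 0, 0], [8.54, -3, 0, -1, 0, 0, 0], [8.54, 0, 0, 0, 0, 0, 0], [8.54, 0, 0, 0, 0, 0, 0]]

```text
time: 16.73
tool_pos: [0.5313, -0.3142, 0.3237]
tool_rot: [0.001, 0.672, 0.741, 0.0]
contact_force: [0.6, 0.0, -1.2]
gripper_width: 1.002
grasp_force: 0.0
```

Run:
```python
from h import *
go(None)
for n in ("side","top"):
    f=grab_frame(n);P=cloud(f);x,y,z=np.moveaxis(P,-1,0);H,S,V=cv2.split(cv2.cvtColor(f["color"],cv2.COLOR_BGR2HSV))
    m=(np.hypot(x-.599,y+.003)<.05)&(H>4)&(H<14)&(S>150)&(z>.1)&(z<.21);q=P[m]
    if len(q): print(n,"rod top",np.percentile(q[:,2],[80,98]).round(4),np.median(q[q[:,2]>.16],0).round(4))
    g=(abs(x-.527)<.06)&(y<-.2)&(y>-.33)
    t=g&(H>22)&(H<35)&(S>150)&(V>60)
    if t.sum(): print(" tab",t.sum(),np.percentile(P[t],[2,50,95,98],axis=0).round(4).tolist())
    t=g&(z>.13)&(y>-.262)&(y<-.235); q=P[t]; print(" tip",t.sum(),q.mean(0).round(4) if len(q) else "",q[:,2].min(),q[:,2].max())
    t=(np.hypot(x-.556,y-.346)<.04)&(z>.1);print(" drv",np.median(P[t],0).round(4))
    cv2.imwrite(f"pics/e_{n}.png",f["color"])
```

```text
t 16.73 tcp [ 0.5313 -0.3142  0.3237] y-angle 5.6 z [ 0.001 -0.001 -1.   ] w 1.0023265399437458 gf 0.0 F [ 0.55  0.05 -1.17]
side rod top [0.1681 0.1693] [0.5898 0.0021 0.1677]
 tab 43 [[0.5208, -0.2977, 0.2077], [0.5265, -0.2843, 0.2092], [0.5324, -0.2715, 0.2109], [0.5331, -0.2699, 0.211]]
 tip 18 [ 0.5249 -0.2519  0.1673] 0.16394696636052616 0.1701506977898097
 drv [0.5547 0.348  0.1143]
top rod top [0.1653 0.1665] [0.583  0.0028 0.1638]
 tab 89 [[0.5215, -0.2946, 0.2013], [0.5275, -0.282, 0.2063], [0.5331, -0.2717, 0.2096], [0.5349, -0.2715, 0.2103]]
 tip 1768 [ 0.5402 -0.2492  0.6323] 0.1588354635511954 0.6693654740644619
 drv [0.5559 0.3449 0.1114]
```

View pics/e_side.png

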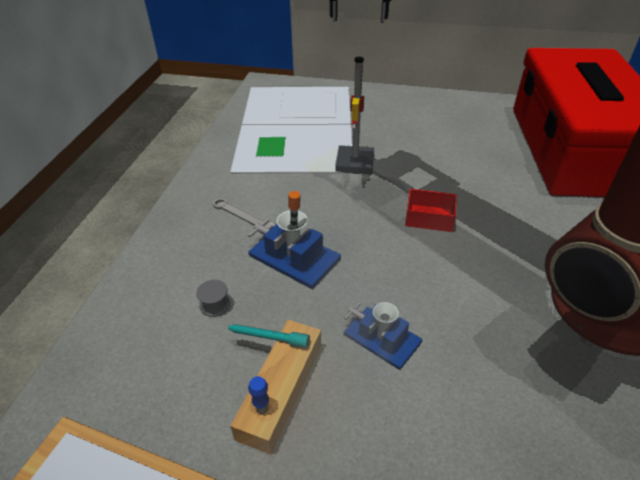

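The side view shows the rod upright in the large tube at (294,205) and the tab at (356,110), with the gripper well clear above. The driver is unmoved at (258,390). Both cameras put the pointer tip within about 2 mm of the rod's top, so I'm handing in.

```bash
python3 -c "
from plant import *
print(job_done())"
```

```text
the job is handed in; nothing more can be done
None
```

The job is handed in (no verdict came back): the rod stands on the bottom of the large tube, the pointer tip measures within about 2 mm of its top (~0.166 m) and the driver is unmoved, but the turquoise look-alike tipped over onto the rack during the run, cause not determined, and I left it there.

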